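# Raise the weighing-enclosure sash to its working height

### The arm

A 6-joint arm with a two-finger parallel gripper is mounted at the origin on the work surface. World frame = base frame: x ahead of the robot, y to its left, z up, the work surface at z = 0. Lengths are in m, angles in rad, forces in N, time in s.
With the tool pointing down it reaches from about 0.275 to 0.75 m from the base axis. Payload 10.2 kg.
Tool frame: the origin (TCP) lies at the very end of the fingers, on their centre line; the grasp point (between the pads) lies 19 mm behind it (grasp_offset is the distance from the TCP to the grasp point, in m); z points along the fingers, y is the direction in which the jaws open and shut (so a half turn about z gives the same grasp; the last joint's range is limited). The gripper opens to 88 mm and grips with 3 to 60 N. Pads are 18 mm wide; open, the fingers measure 123 mm over their backs; the gripper's body (75 mm by 187 mm) begins 45 mm behind the grasp point.
Start: joints at [0.906, 0.313, 1.498, -0, 1.331, -0.223], TCP at [0.224, 0.475, 0.239] pointing down, gripper open.
Joint ranges: [-2.94, 2.94], [-0.97, 2.17], [0.19, 2.56], [-1.23, 4.37], [0.02, 3.11], [-2.88, 2.88]. Speed limits (rad/s): [2.39, 2.39, 3.01, 3.14, 3.14, 3.14].

### API

Orientations are given as a unit quaternion [x, y, z, w].
In Python, from rig import * gives the robot as it stands.
- The arm moves only by the tool carry_out, never from a script. Its argument "steps" is a list of rows, each an object of numbers: "dx", "dy", "dz": the shift along the tool's x, y, z in units of 30 mm (1.0 is 30 mm); "rx", "ry", "rz": the turn, a rotation vector about the tool's x, y, z in degrees; "grip": the closure in counts, from 0 (fully open) to 255 (shut). A call has 1 to 8 rows; each row is the pose to reach, as a shift and turn from the pose commanded when the call began, along the tool's axes at that moment; what a row does not reach only later rows make up. A row lasts 1/10 s, in which the tool goes at most 50 mm and 8.59 degrees, less where a joint would pass 70% of its speed; a pose out of reach is approached as far as the arm can. A call with a gripper value outside its range is refused whole. The fingers move at their own pace and stop on an object; "squeeze" is the grip in N (left out, the last holds). Time passes only in rows, so rows that repeat a pose let the fingers close. It gives the time, the measured TCP pose, the force and the opening at its end, in the units of the state.
- state(): the state, without advancing time (a new reading comes with each control period).
- snapshot(name): name is "scene" or "top"; returns a dict with "frame" (420x560x3 uint8, red, green, blue), "z_map" (420x560 float32, m along the optical axis (not along the pixel's ray), 0 where there is no reading), "K" (3x3 intrinsics, pixels), "k1" (the pictures are not rectified: a ray, as slopes to the right and down, at radius r is drawn at 1 + k1 r^2 times it, then the intrinsics apply), "rvec" (rotation vector, rad) and "tvec" (3), from world to camera coordinates, as OpenCV has them. Camera axes: x right, y down, z forward; pixel columns grow to the right and rows downward; lengths in m; the calibration is good to about 2 mm. A picture is of the moment at which its call begins.
- close_job(): hands the job in, once; it reports no verdict.
Trained networks look in a picture, given as the dict that the camera call returned (one of the last four; its "shot" number tells which), for a name from the list of things; names that differ only in an ending like _2 or _b are one class to them, and where a whole thing is asked for, a point or a joint stands for the part that bears it (a point fixed in the world has none). Each returns a list of dicts, best first, with "p" (0 to 1); they miss things now and then, are a little off and sometimes report something else, mostly with a low value. They report only what shows in the picture. A call takes as long as a camera call. They do not tell look-alikes from the thing itself.
- boxes_of(picture, name): "location" ([x, y, z] in m, in world coordinates, good to about 4 mm: the middle of the surface that is visible of it).
- trace(picture, name): "pixels" (420x560 bool, what is visible of it).
- landmark_of(picture, name): "location" ([x, y, z] in m, in world coordinates, good to about 4 mm: a listed point, or the origin of a listed thing).
The state is a dict: "time_s": time; "qpos": joint angles; "dq": joint speeds; "joint_efforts": joint torques, N m; "tcp_pos": TCP position; "tool_rot": TCP orientation; "ft_force": force on the tool from outside, world axes, zero at the start; "moment": the same for the moment, N m; "opening": finger opening in m.
Only numpy, scipy, OpenCV 4.12 (cv2) and the standard library are available. Lean on these libraries where they do the work, as an engineer would, in place of code of your own. Each camera call takes 0.05 s, during which the arm holds its last target. There are 200 camera calls.

### The job

Open the weighing enclosure to its working height: with the fingertips underneath the lip at the bottom of the counterweighted window, push the window up until the lip is level with the green marker clip on the side post, without letting it run on past the clip, then take the hand away and leave the window standing there. Only push it: do not pinch the lip between the fingers and keep the fingers off the glass. Leave the bottle, the jar and the beaker where they stand.

Things in the scene. Friction and masses are not known exactly. Their poses are not given: they have to be found in the camera images.
- hood: benchtop weighing enclosure, fixed: white tray base, clear acrylic walls and roof, aluminium posts; 520 wide, 545 high. Origin on the bench under the middle of the window plane; x points level into it (away from the operator), y along its width, z up. Tray with sill: x = -30 to 290 mm, 31 mm high. Posts 46 x 36 mm at x = 10, y = +-248 mm. A balance 95 mm high stands inside from x = 105 mm back
- lip (a point): centre of the lip at the foot of the sliding window; axes as the enclosure's. The lip is a level blue ledge 240 mm wide (y), 12 mm thick, sticking out 40 mm in front of the window's bottom rail: its front edge is at x = -20 mm, the rail's front at x = +20 mm, the underside 6 mm below this point. Its underside is a black strip 54 mm deep, running on under the rail. Below it the front is open down to the sill
- sash (a joint): height of the window in m above fully shut (0 to 0.275; the lip's centre is 45 mm above the bench at 0). It slides straight up. Counterweighted: it stays wherever it is left, takes about 3 to 8 N to move and does not coast. Its glass (445 wide; front face 24.5 mm behind the lip's centre; 20 to 180 mm above it) must not be touched
- green_clip_mid (a point): middle of the green marker clip that shows the working height: a green collar 54 x 44 mm, 10 mm high, around the left or the right post, with a small tab pointing inwards. Its height above the bench, 215 to 275 mm, is where the middle of the lip should come to
- red_clip_mid (a point): middle of the red clip of the same shape, on the other post, at 305 to 325 mm: the full-open limit, not used here
- bottle_mid (a point): centre of an amber reagent bottle with a white cap, 56 mm across, 125 mm high, loose on the bench in front of one side of the enclosure
- jar_mid (a point): centre of a white sample jar with a yellow lid, 60 mm across, 75 mm high, loose on the bench in front of the other side of the enclosure
- beaker_mid (a point): centre of a glass beaker, 56 mm across, 70 mm high, loose on the enclosure's tray behind the window
Things that resemble listed ones, but are neither listed nor needed, are in the scene too. Several things look just like the part that bears bottle_mid: the one meant starts nearest to the robot's base. Of the things that look like the part that bears jar_mid, take the one that is farthest from the robot's base at the start.

How it is judged:
On the way, in this order (a step that is already met when the one before it is completed fails the run):
1. the fingers lift the window by at least 15 mm from beneath its lip (distance of lip from where it was at the start of the episode above 0.015 m and contact force between the fingers and lip_underside above 0.8 N), for 0.1 s.
2. the lip is level with the green clip, within 12 mm (z of lip in the frame of green_clip_mid between -0.012 and 0.012 m), for 0.2 s.
At the end, for the whole second after the job is handed in: the window stands still by itself with the middle of its lip within 12 mm of the height of the middle of the green clip; bottle, jar and beaker upright and within 20 mm of where they stood (all of step 2 and velocity of joint sash between -0.005 and 0.005 m/s and distance of each of bottle_mid, jar_mid, beaker_mid from where it was at the start of the episode below 0.02 m and angle between each of bottle_mid, jar_mid, beaker_mid's own z axis and vertical below 0.2 rad); the robot touches nothing.
It fails at once if the window is pushed more than 20 mm past the green clip (z of lip in the frame of green_clip_mid above 0.02 m).
It fails at once if the lip is pinched between the fingers (pressed from above and beneath at once) (contact force between the fingers and lip_ledge above 1.5 N and contact force between the fingers and lip_underside above 1.5 N).
It fails at once if the robot presses on the glass (contact force between any of the fingers, the arm and glass_sheet above 1 N).
It fails at once if the bottle, the jar or the beaker is pushed, lifted or tipped (distance of any of bottle_mid, jar_mid, beaker_mid from where it was at the start of the episode above 0.03 m or angle between any of bottle_mid, jar_mid, beaker_mid's own z axis and vertical above 0.35 rad).
It also fails if it takes over 40 s, if anything falls off the work surface, if the arm or the gripper's body presses on something with over 40 N, if the wrist force passes 120 N, or if a joint passes its speed limit or range.

## Working session

There is one attempt and no reset: what is moved stays moved. The work goes in short steps, Python scripts to look and compute and a tool call to move; the robot and the scene stay as the last step left them, time stands still between calls to the robot, and variables do not carry over. Pictures are saved under pics/ and viewed, about 8 in all and at most 12, crops included, and the job is handed in when it is done.

Besides the shell and the picture viewer there is one more tool, called as name([rows], argument=value, ...), one row to a line, values as JSON. carry_out: Moves the arm, as the interface text tells. Its arguments: {"type":"object","properties":{"steps":{"type":"array","items":{"type":"object","properties":{"dx":{"type":"number"},"dy":{"type":"number"},"dz":{"type":"number"},"rx":{"type":"number"},"ry":{"type":"number"},"rz":{"type":"number"},"grip":{"type":"number"}}}},"squeeze":{"type":"number"}},"required":["steps"]}

```bash
mkdir -p pics; ls
python3 - <<'E'
from rig import *
import cv2,numpy as np
np.set_printoptions(precision=4,suppress=True)
print(state())
for n in("scene","top"):
    s=snapshot(n); cv2.imwrite(f"pics/{n}0.png",s["frame"][:,:,::-1])
    print(n,s["K"].tolist(),s["k1"],s["rvec"],s["tvec"])
    for t in("hood","lip","green_clip_mid","red_clip_mid","bottle_mid","jar_mid","beaker_mid"):
        print(t,[(np.round(d["location"],3).tolist(),round(d["p"],2)) for d in landmark_of(s,t)])
E
```

```text
pics
{'time_s': 0.0, 'qpos': array([ 0.9056,  0.3134,  1.4984, -0.    ,  1.331 , -0.2234]), 'dq': array([ 0.0011, -0.0001,  0.0032,  0.0001, -0.0024,  0.0008]), 'joint_efforts': array([  0.001 , -40.2204, -25.2277,   0.0696,   0.0351,  -0.0001]), 'tcp_pos': array([0.2243, 0.4744, 0.2382]), 'tool_rot': array([ 0.2191,  0.9757, -0.0006, -0.0003]), 'ft_force': array([ 0.8365,  0.0732, -0.2385]), 'moment': array([ 0.067 , -0.0328,  0.0317]), 'opening': 0.08813498094079682}
scene [[405.18077448151087, 0.0, 283.4752791475346], [0.0, 405.18077448151087, 205.31952540982962], [0.0, 0.0, 1.0]] -0.0060049922275445386 [ 0.6382 -2.686   1.1228] [0.5001 0.3514 0.7699]
hood [([0.615, -0.071, 0.0], 0.72)]
lip [([0.593, -0.069, 0.136], 0.88), ([0.618, -0.069, 0.002], 0.45)]
green_clip_mid [([0.632, 0.182, 0.263], 0.7)]
red_clip_mid [([0.626, -0.316, 0.323], 0.64)]
bottle_mid [([0.587, 0.278, 0.067], 0.79), ([0.547, 0.138, 0.062], 0.61)]
jar_mid [([0.424, -0.238, 0.036], 0.63), ([0.522, -0.29, 0.036], 0.62)]
beaker_mid []
top [[420.18285162221946, 0.0, 285.8570458119325], [0.0, 420.18285162221946, 211.50597481386092], [0.0, 0.0, 1.0]] -0.0733299835157425 [ 2.1415 -2.1122  0.1444] [-0.0032  0.604   1.0576]
hood [([0.619, -0.071, 0.002], 0.6)]
lip [([0.594, -0.069, 0.137], 0.69)]
green_clip_mid [([0.628, 0.177, 0.262], 0.41)]
red_clip_mid [([0.624, -0.321, 0.317], 0.46)]
bottle_mid [([0.587, 0.279, 0.064], 0.71), ([0.547, 0.136, 0.068], 0.6)]
jar_mid [([0.425, -0.239, 0.038], 0.63), ([0.522, -0.294, 0.036], 0.6)]
beaker_mid []
```

View pics/scene0.png

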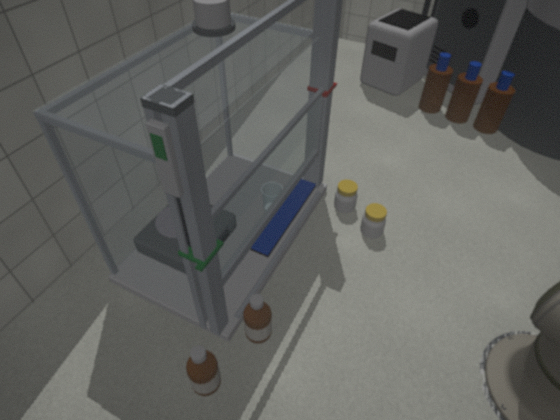

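View pics/top0.png

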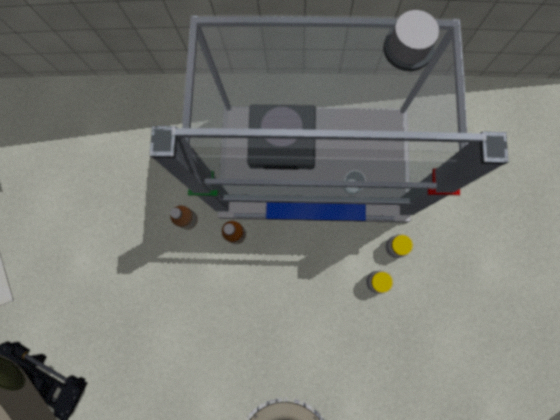

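Scene: the blue lip runs from about (260,245) to (315,185), the green collar is at (205,252), and the red one at (322,90). Two bottles stand at (258,318) and (203,370), two jars at (347,192) and (374,220), and the beaker is inside at (270,195). Top: the lip is at rows 203–220, columns 267–366. Next I'll measure lip, clip and post heights from depth.

```bash
cat > h.py <<'E'
from rig import *
import cv2,numpy as np
np.set_printoptions(precision=4,suppress=True)
def cloud(s,mask):
    v,u=np.nonzero(mask&(s["z_map"]>0)); z=s["z_map"][v,u]
    d=np.array([s["k1"],0,0,0,0.])
    n=cv2.undistortPoints(np.stack([u,v],1).astype(float)[:,None],s["K"],d)[:,0]
    P=np.c_[n*z[:,None],z]; R=cv2.Rodrigues(s["rvec"])[0]
    return (P-s["tvec"])@R
def hue(s,lo,hi,smin=120):
    h=cv2.cvtColor(s["frame"],cv2.COLOR_RGB2HSV); return (h[...,0]>=lo)&(h[...,0]<=hi)&(h[...,1]>smin)&(h[...,2]>35)
def q(P): return np.percentile(P,[2,10,50,90,98],axis=0).T
E
python3 - <<'E'
from h import *
for n in("scene","top"):
    s=snapshot(n)
    for nm,(lo,hi),b in(("blue",(110,130),[.5,.7,-.25,.1,0,.4]),("green",(50,75),[.55,.7,.1,.25,.1,.4]),("red",(0,4),[.55,.7,-.4,-.25,.2,.4])):
        P=cloud(s,hue(s,lo,hi)); k=np.all([(P[:,i]>b[2*i])&(P[:,i]<b[2*i+1]) for i in range(3)],0); P=P[k]
        print(n,nm,len(P)); 
        if len(P)>5: print(q(P))
    for t in("beaker_mid","bottle_mid","lip","sash","jar_mid"):
        try: print(t,[(np.round(d["location"],3).tolist(),round(d["p"],2)) for d in boxes_of(s,t)])
        except Exception as e: print(t,e)
    # blue pts: edges by y slice
    P=cloud(s,hue(s,110,130)); P=P[(abs(P[:,0]-.6)<.08)&(P[:,2]>.1)]
    for y in(-.16,-.1,-.04,.02):
        k=abs(P[:,1]-y)<.012
        if k.any(): print(y,P[k].min(0),P[k].max(0),np.median(P[k,2]))
E
```

```text
scene blue 1322
[[ 0.5708  0.5736  0.5886  0.6036  0.607 ]
 [-0.1775 -0.1503 -0.0471  0.0347  0.0495]
 [ 0.1415  0.1424  0.1438  0.1453  0.1463]]
scene green 37
[[0.6024 0.6031 0.615  0.6428 0.6508]
 [0.1509 0.1526 0.1988 0.2028 0.2068]
 [0.2654 0.2655 0.2674 0.2689 0.2697]]
scene red 10
[[ 0.5986  0.5986  0.6004  0.6028  0.6031]
 [-0.3446 -0.3413 -0.2962 -0.2871 -0.2857]
 [ 0.3185  0.3197  0.3204  0.3219  0.3228]]
beaker_mid []
bottle_mid [([0.574, 0.287, 0.084], 0.96), ([0.537, 0.15, 0.078], 0.68)]
lip [([0.612, -0.034, 0.223], 0.62)]
sash [([0.612, -0.029, 0.225], 0.82)]
jar_mid [([0.422, -0.219, 0.052], 0.71), ([0.519, -0.272, 0.052], 0.61)]
-0.16 [ 0.571  -0.1719  0.1417] [ 0.6063 -0.1482  0.1466] 0.14371232597758055
-0.1 [ 0.5695 -0.1118  0.1412] [ 0.6069 -0.0881  0.1478] 0.14391377097779556
-0.04 [ 0.5695 -0.052   0.1414] [ 0.6077 -0.0286  0.1476] 0.14392180995596285
0.02 [0.5698 0.0081 0.141 ] [0.6085 0.0318 0.147 ] 0.14378518933152315
top blue 1629
[[ 0.5717  0.5747  0.5908  0.6069  0.6104]
 [-0.1823 -0.1632 -0.0696  0.0264  0.0456]
 [ 0.141   0.1425  0.1448  0.1471  0.1485]
[... 202 characters left out ...]
 -0.2985 -0.2863 -0.2792]
 [ 0.3181  0.3197  0.3223  0.3404  0.3773]]
beaker_mid []
bottle_mid [([0.578, 0.267, 0.084], 0.88), ([0.543, 0.13, 0.094], 0.83)]
lip [([0.617, -0.071, 0.217], 0.83), ([0.542, 0.131, 0.091], 0.3), ([0.712, -0.075, 0.445], 0.24)]
sash [([0.617, -0.07, 0.219], 0.62)]
jar_mid [([0.422, -0.232, 0.075], 0.93), ([0.517, -0.289, 0.071], 0.86), ([0.713, -0.074, 0.446], 0.49)]
-0.16 [ 0.5695 -0.1718  0.1403] [ 0.6095 -0.1484  0.1497] 0.14479167162878825
-0.1 [ 0.5711 -0.1107  0.1408] [ 0.6112 -0.0886  0.1502] 0.14482252221662067
-0.04 [ 0.5717 -0.0508  0.1399] [ 0.6104 -0.0287  0.1498] 0.1449991609879207
0.02 [0.5719 0.009  0.1396] [0.6123 0.0318 0.1498] 0.14454850966420865
```

carry_out([
  {"dx":-1.1,"dy":-1.2,"dz":-0.2,"rz":-3.2,"grip":255},
  {"dx":-2.2,"dy":-2.4,"dz":-0.4,"rz":-6.4,"grip":255},
  {"dx":-3.3,"dy":-3.5,"dz":-0.6,"rz":-9.6,"grip":255},
  {"dx":-4.5,"dy":-4.7,"dz":-0.8,"rz":-12.8,"grip":255},
  {"dx":-5.6,"dy":-5.9,"dz":-1,"rz":-16,"grip":255},
  {"dx":-6.7,"dy":-7.1,"dz":-1.1,"rz":-19.2,"grip":255},
  {"dx":-7.8,"dy":-8.2,"dz":-1.2,"rz":-22.4,"grip":255},
  {"dx":-8.9,"dy":-9.4,"dz":-1.3,"rz":-25.3,"grip":255},
])

```text
$.steps[0]: bad value
```

```bash
python3 -c "
from h import *
s=state();print(s['time_s'],s['qpos'],s['tcp_pos'],s['tool_rot'],s['opening'])"
```

```text
1.4 [ 0.9056  0.3129  1.4977 -0.      1.331  -0.2234] [0.2245 0.4746 0.2387] [ 0.2191  0.9757 -0.      0.    ] 0.08833196385221499
```

carry_out([
  {"dx":-1.1,"dy":-1.2,"dz":-0.2,"rx":0,"ry":0,"rz":-3.2,"grip":255},
  {"dx":-2.2,"dy":-2.4,"dz":-0.4,"rx":0,"ry":0,"rz":-6.4,"grip":255},
  {"dx":-3.3,"dy":-3.5,"dz":-0.6,"rx":0,"ry":0,"rz":-9.6,"grip":255},
  {"dx":-4.5,"dy":-4.7,"dz":-0.8,"rx":0,"ry":0,"rz":-12.8,"grip":255},
  {"dx":-5.6,"dy":-5.9,"dz":-1,"rx":0,"ry":0,"rz":-16,"grip":255},
  {"dx":-6.7,"dy":-7.1,"dz":-1.1,"rx":0,"ry":0,"rz":-19.2,"grip":255},
  {"dx":-7.8,"dy":-8.2,"dz":-1.2,"rx":0,"ry":0,"rz":-22.4,"grip":255},
  {"dx":-8.9,"dy":-9.4,"dz":-1.3,"rx":0,"ry":0,"rz":-25.3,"grip":255},
])

```text
time_s: 2.2
tcp_pos: [0.3454, 0.1037, 0.2782]
tool_rot: [-0.001, 1.0, 0.0, 0.001]
ft_force: [1.0, 0.3, -0.1]
opening: 0.0264
```

```bash
python3 -c "
from h import *
s=state();print(s['time_s'],s['qpos'],s['tcp_pos'],s['tool_rot'],s['opening'])"
```

```text
2.2 [-0.0367 -0.0964  1.8539  0.0001  1.3829 -1.6097] [0.3454 0.1037 0.2782] [-0.0011  1.      0.      0.0006] 0.026377898108573564
```

carry_out([
  {"dx":-0.6,"dy":-0.9,"dz":-0.1,"rx":0,"ry":-5,"rz":0,"grip":255},
  {"dx":-1.2,"dy":-1.8,"dz":-0.2,"rx":0,"ry":-10,"rz":0,"grip":255},
  {"dx":-1.8,"dy":-2.7,"dz":-0.3,"rx":0,"ry":-15,"rz":0,"grip":255},
  {"dx":-2.4,"dy":-3.6,"dz":-0.3,"rx":0,"ry":-20,"rz":0,"grip":255},
  {"dx":-3,"dy":-4.5,"dz":-0.3,"rx":0,"ry":-25,"rz":0,"grip":255},
  {"dx":-3.5,"dy":-5.2,"dz":-0.3,"rx":0,"ry":-30,"rz":0,"grip":255},
])

```text
time_s: 2.8
tcp_pos: [0.4508, -0.0522, 0.2872]
tool_rot: [0.001, 0.965, -0.001, 0.261]
ft_force: [0.5, 0.4, -1.0]
opening: 0.0002
```

```bash
python3 -c "
from h import *
s=state();print(s['time_s'],s['qpos'],s['tcp_pos'],s['tool_rot'],s['opening'])"
```

```text
2.8 [-0.5174 -0.1544  1.9686  0.3256  0.884  -2.2376] [ 0.4508 -0.0522  0.2872] [ 0.0006  0.9654 -0.0009  0.2609] 0.00018598288671121897
```

```bash
cat > fk.py <<'E'
import numpy as np
from scipy.spatial.transform import Rotation as R
from scipy.optimize import least_squares
A=[([ 0.9056,0.3129,1.4977,-0.,1.331,-0.2234],[0.2245,0.4746,0.2387],[0.2191,0.9757,0,0]),
([-0.0367,-0.0964,1.8539,0.0001,1.3829,-1.6097],[0.3454,0.1037,0.2782],[-0.0011,1,0,0.0006]),
([-0.5174,-0.1544,1.9686,0.3256,0.884,-2.2376],[0.4508,-0.0522,0.2872],[0.0006,0.9654,-0.0009,0.2609])]
Z=lambda a:R.from_euler('z',a); Y=lambda a:R.from_euler('y',a)
def fk(q,p):
    h,L2,L3,d,o1,o2,c,s4,e=p
    r=Z(q[0]); x=np.array([0,0,h])+r.apply([0,o1,0])
    r=r*Y(q[1]); x=x+r.apply([0,0,L2])
    r=r*Y(q[2]); x=x+r.apply([e,0,L3])
    r=r*Z(s4*q[3]); x=x+r.apply([0,o2,0]); r=r*Y(q[4]); x=x+r.apply([0,0,d])
    return x,r*Z(q[5]+c)
def res(p,D=A):
    o=[]
    for q,t,k in D:
        x,r=fk(q,p); o+=list(x-t)+list(.3*(r.inv()*R.from_quat(k)).as_rotvec())
    return np.array(o)
E
python3 - <<'E'
from fk import *
np.set_printoptions(precision=4,suppress=True)
for s4 in(1,-1):
  for c in(0,1.57,-1.57,3.1):
   for mask in('o1','o2'):
    f=lambda v:res(np.r_[v[:4],v[4] if mask=='o1' else 0,v[4] if mask=='o2' else 0,v[5],s4,0])
    s=least_squares(f,[.2,.43,.39,.28,.116,c]); print(s4,c,mask,s.cost,s.x)
E
```

```text
1 0 o1 5.867636226011455e-07 [0.1617 0.4353 0.3892 0.2444 0.1166 1.5708]
1 0 o2 0.00042351721372875636 [0.13   0.4287 0.3906 0.2171 0.1185 1.5708]
1 1.57 o1 5.86763622600945e-07 [0.1617 0.4353 0.3892 0.2444 0.1166 1.5708]
1 1.57 o2 0.00042351721372872877 [0.13   0.4287 0.3906 0.2171 0.1185 1.5708]
1 -1.57 o1 5.86763622601457e-07 [0.1617 0.4353 0.3892 0.2444 0.1166 1.5708]
1 -1.57 o2 0.0004235172137287543 [0.13   0.4287 0.3906 0.2171 0.1185 1.5708]
1 3.1 o1 5.86763622612685e-07 [0.1617 0.4353 0.3892 0.2444 0.1166 1.5708]
1 3.1 o2 0.00042351721372874053 [0.13   0.4287 0.3906 0.2171 0.1185 1.5708]
-1 0 o1 0.019976438210243724 [0.1111 0.3503 0.4125 0.0989 0.1449 1.7094]
-1 0 o2 0.02205465316053506 [0.1473 0.3547 0.4119 0.126  0.1433 1.7094]
-1 1.57 o1 0.019976438210263688 [0.1111 0.3503 0.4125 0.0989 0.1449 1.7094]
-1 1.57 o2 0.022054653160555007 [0.1473 0.3547 0.4119 0.126  0.1433 1.7094]
-1 -1.57 o1 0.01997643821024348 [0.1111 0.3503 0.4125 0.0989 0.1449 1.7094]
-1 -1.57 o2 0.0220546531605348 [0.1473 0.3547 0.4119 0.126  0.1433 1.7094]
-1 3.1 o1 0.01997643821024393 [0.1111 0.3503 0.4125 0.0989 0.1449 1.7094]
-1 3.1 o2 0.022054653160535256 [0.1473 0.3547 0.4119 0.126  0.1433 1.7094]
```

```bash
cat >> fk.py <<'E'
p0=np.array([0.1617,0.4353,0.3892,0.2444,0.1166,0,1.5708,1,0])
lo=np.array([-2.94,-.97,.19,-1.23,.02,-2.88]);hi=np.array([2.94,2.17,2.56,4.37,3.11,2.88])
def tool(pitch,yaw=0,roll=0): # pitch deg above horizontal
    return Z(np.radians(yaw))*R.from_matrix(np.array([[0,0,1],[0,1,0],[-1,0,0]]).astype(float))*Y(-np.radians(pitch))*Z(np.radians(roll))
def ik(x,r,q0):
    f=lambda q:np.r_[fk(q,p0)[0]-x,.3*(fk(q,p0)[1].inv()*r).as_rotvec()]
    s=least_squares(f,q0); return s.x,np.abs(s.fun).max()
E
python3 - <<'E'
from fk import *
np.set_printoptions(precision=3,suppress=True)
print(tool(-60).as_quat())
for yaw in(0,15,30):
  for roll in(0,180):
    q=np.array(A[2][0]); q[5]+=np.radians(roll)
    print('yaw',yaw,'roll',roll)
    for pi,y,x,z in [(-60,yaw/2,.45,.287),(-45,yaw,.45,.25),(-30,yaw,.47,.22),(-20,yaw,.48,.18),(-10,yaw,.49,.14),(0,yaw,.50,.11),(5,yaw,.50,.11),(5,yaw,.59,.11),(5,yaw,.59,.18),(5,yaw,.59,.25)]:
        q,e=ik([x,-.06,z],tool(pi,y,roll),q)
        print(pi,x,z,q,round(e,4),'OUT' if((q<lo)|(q>hi)).any() else '')
E
```

```text
[0.    0.966 0.    0.259]
yaw 0 roll 0
-60 0.45 0.287 [-0.538 -0.151  1.964  0.335  0.896 -2.262] 0.0 
-45 0.45 0.25 [-0.637 -0.219  2.224  0.808  0.621 -2.757] 0.0 
-30 0.47 0.22 [-0.683 -0.137  2.408  1.662  0.581 -3.638] 0.0 OUT
-20 0.48 0.18 [-0.705  0.063  2.533  2.189  0.845 -4.245] 0.0 OUT
-10 0.49 0.14 [-0.708  0.38   2.589  2.406  1.267 -4.595] 0.0 OUT
0 0.5 0.11 [-0.691  0.692  2.559  2.448  1.655 -4.782] 0.0 OUT
5 0.5 0.11 [-0.688  0.778  2.542  2.435  1.796 -4.829] 0.0 OUT
5 0.59 0.11 [-0.509  0.762  2.299  2.634  1.588 -4.673] 0.0 OUT
5 0.59 0.18 [-0.509  0.547  2.32   2.628  1.419 -4.579] 0.0 OUT
5 0.59 0.25 [-0.509  0.345  2.302  2.6    1.228 -4.464] 0.0 OUT
yaw 0 roll 180
-60 0.45 0.287 [-0.538 -0.151  1.964  0.335  0.896  0.88 ] 0.0 
-45 0.45 0.25 [-0.637 -0.219  2.224  0.808  0.621  0.384] 0.0 
-30 0.47 0.22 [-0.683 -0.137  2.408  1.662  0.581 -0.496] 0.0 
-20 0.48 0.18 [-0.705  0.063  2.533  2.189  0.845 -1.104] 0.0 
-10 0.49 0.14 [-0.708  0.38   2.589  2.406  1.267 -1.454] 0.0 OUT
0 0.5 0.11 [-0.691  0.692  2.559  2.448  1.655 -1.641] 0.0 
5 0.5 0.11 [-0.688  0.77
[... 2107 characters left out ...]
UT
5 0.59 0.25 [-0.728  0.451  2.108  1.886  1.471 -4.159] 0.0 OUT
yaw 30 roll 180
-60 0.45 0.287 [-0.615 -0.123  1.94   0.467  1.022  0.508] 0.0 
-45 0.45 0.25 [-0.81  -0.082  2.113  0.887  1.09  -0.187] 0.0 
-30 0.47 0.22 [-0.884  0.036  2.248  1.247  1.123 -0.595] 0.0 
-20 0.48 0.18 [-0.916  0.216  2.336  1.476  1.211 -0.94 ] 0.0 
-10 0.49 0.14 [-0.926  0.457  2.368  1.631  1.367 -1.25 ] 0.0 
0 0.5 0.11 [-0.912  0.692  2.339  1.705  1.556 -1.462] 0.0 
5 0.5 0.11 [-0.91   0.76   2.327  1.713  1.65  -1.517] 0.0 
5 0.59 0.11 [-0.728  0.795  2.105  1.901  1.581 -1.341] 0.0 
5 0.59 0.18 [-0.728  0.616  2.123  1.899  1.529 -1.19 ] 0.0 
5 0.59 0.25 [-0.728  0.451  2.108  1.886  1.471 -1.017] 0.0
```

carry_out([
  {"dx":0,"dy":0,"dz":0,"rx":0,"ry":0,"rz":8,"grip":255},
  {"dx":0,"dy":0,"dz":0,"rx":0,"ry":0,"rz":16,"grip":255},
  {"dx":0,"dy":0,"dz":0,"rx":0,"ry":0,"rz":24,"grip":255},
  {"dx":0,"dy":0,"dz":0,"rx":0,"ry":0,"rz":32,"grip":255},
  {"dx":0,"dy":0,"dz":0,"rx":0,"ry":0,"rz":40,"grip":255},
  {"dx":0,"dy":0,"dz":0,"rx":0,"ry":0,"rz":48,"grip":255},
  {"dx":0,"dy":0,"dz":0,"rx":0,"ry":0,"rz":56,"grip":255},
  {"dx":0,"dy":0,"dz":0,"rx":0,"ry":0,"rz":64,"grip":255},
])

```text
time_s: 3.6
tcp_pos: [0.4502, -0.0505, 0.2868]
tool_rot: [0.514, 0.818, 0.138, 0.219]
ft_force: [-0.1, -0.3, 0.1]
opening: 0.0003
```

carry_out([
  {"dx":0,"dy":0,"dz":0,"rx":0,"ry":0,"rz":8,"grip":255},
  {"dx":0,"dy":0,"dz":0,"rx":0,"ry":0,"rz":16,"grip":255},
  {"dx":0,"dy":0,"dz":0,"rx":0,"ry":0,"rz":24,"grip":255},
  {"dx":0,"dy":0,"dz":0,"rx":0,"ry":0,"rz":32,"grip":255},
  {"dx":0,"dy":0,"dz":0,"rx":0,"ry":0,"rz":40,"grip":255},
  {"dx":0,"dy":0,"dz":0,"rx":0,"ry":0,"rz":48,"grip":255},
  {"dx":0,"dy":0,"dz":0,"rx":0,"ry":0,"rz":56,"grip":255},
  {"dx":0,"dy":0,"dz":0,"rx":0,"ry":0,"rz":64,"grip":255},
])

```text
time_s: 4.4
tcp_pos: [0.4502, -0.0505, 0.2868]
tool_rot: [0.869, 0.421, 0.233, 0.113]
ft_force: [0.1, 0.1, 0.3]
opening: 0.0001
```

carry_out([
  {"dx":0,"dy":0,"dz":0,"rx":0,"ry":0,"rz":8,"grip":255},
  {"dx":0,"dy":0,"dz":0,"rx":0,"ry":0,"rz":16,"grip":255},
  {"dx":0,"dy":0,"dz":0,"rx":0,"ry":0,"rz":24,"grip":255},
  {"dx":0,"dy":0,"dz":0,"rx":0,"ry":0,"rz":32,"grip":255},
  {"dx":0,"dy":0,"dz":0,"rx":0,"ry":0,"rz":40,"grip":255},
  {"dx":0,"dy":0,"dz":0,"rx":0,"ry":0,"rz":48,"grip":255},
  {"dx":0,"dy":0,"dz":0,"rx":0,"ry":0,"rz":52,"grip":255},
])

```text
time_s: 5.1
tcp_pos: [0.4502, -0.0505, 0.2868]
tool_rot: [0.966, -0.002, 0.259, -0.001]
ft_force: [0.8, -0.1, -0.1]
opening: 0.0008
```

```bash
cat > plan.py <<'E'
# rows (tool units) for a list of (x,y,z,pitch,yaw) world poses, from current state
from h import *; from fk import *
import sys,json
def plan(W,sub=True):
    s=state(); x0=s["tcp_pos"]; r0=R.from_quat(s["tool_rot"]); q=np.array(s["qpos"])
    print('t',s["time_s"],'q',q,'x',x0,'quat',s["tool_rot"],'F',s["ft_force"])
    for (x,y,z,pi,yw) in W:
        r=tool(pi,yw,180); q1,e=ik([x,y,z],r,q)
        d=r0.inv().apply(np.array([x,y,z])-x0)/.03; v=np.degrees((r0.inv()*r).as_rotvec())
        print((x,y,z,pi,yw),'d',np.round(d,2),'r',np.round(v,1),'q',q1,'e',round(e,4),'dq',round(np.abs(q1-q).max(),2),'OUT' if((q1<lo)|(q1>hi)).any() else ''); q=q1
E
python3 - <<'E'
from plan import *
plan([(.455,-.05,.275,-55,3),(.455,-.05,.265,-50,6),(.455,-.05,.255,-45,8),(.46,-.05,.245,-40,10),(.46,-.05,.235,-35,11),(.465,-.05,.225,-30,12),(.465,-.05,.215,-25,12),(.47,-.045,.20,-20,12),
(.475,-.04,.185,-15,12),(.48,-.04,.17,-10,12),(.485,-.04,.155,-5,12),(.49,-.035,.14,0,12),(.50,-.03,.12,5,12),(.505,-.03,.11,5,12),(.595,-.03,.107,5,12),(.595,-.03,.25,5,12)])
E
```

```text
t 5.1 q [-0.5135 -0.1544  1.9682  0.3221  0.8876  0.9139] x [ 0.4502 -0.0505  0.2868] quat [ 0.9659 -0.0024  0.2589 -0.0005] F [ 0.8051 -0.1458 -0.1132]
(0.455, -0.05, 0.275, -55, 3) d [-0.06 -0.02  0.42] r [ 1.6  5.  -2.8] q [-0.5528 -0.1695  2.0418  0.4701  0.8042  0.7164] e 0.0 dq 0.2 
(0.455, -0.05, 0.265, -50, 6) d [-0.22 -0.02  0.71] r [ 3.5 10.  -5.2] q [-0.6096 -0.1878  2.1186  0.6571  0.7606  0.4748] e 0.0 dq 0.24 
(0.455, -0.05, 0.255, -45, 8) d [-0.39 -0.01  1.  ] r [ 4.9 15.  -6.6] q [-0.6639 -0.1971  2.1937  0.8566  0.7391  0.2321] e 0.0 dq 0.24 
(0.46, -0.05, 0.245, -40, 10) d [-0.41 -0.01  1.37] r [ 6.5 19.9 -8. ] q [-0.7081 -0.1797  2.2543  1.0646  0.7431 -0.0182] e 0.0 dq 0.25 
(0.46, -0.05, 0.235, -35, 11) d [-0.58 -0.01  1.66] r [ 7.6 24.9 -8.5] q [-0.7561 -0.1653  2.3241  1.262   0.7732 -0.2548] e 0.0 dq 0.24 
(0.465, -0.05, 0.225, -30, 12) d [-0.6  -0.01  2.03] r [ 8.7 29.9 -8.9] q [-0.7881 -0.1209  2.378   1.4489  0.8227 -0.4807] e 0.0 dq 0.23 
(0.465, -0.05, 0.215, -25, 12) d [-0.77 -0.01  2.32] r [ 9.1 34.8 -8.5] q [-0.8223 -0.0773  2.4415  1.616   0.8924 -0.6
[... 556 characters left out ...]
] e 0.0 dq 0.16 OUT
(0.49, -0.035, 0.14, 0, 12) d [-1.3  -0.51  4.9 ] r [11.  59.7 -6.5] q [-0.7847  0.5658  2.5634  2.1474  1.564  -1.5604] e 0.0 dq 0.16 OUT
(0.5, -0.03, 0.12, 5, 12) d [-1.35 -0.68  5.65] r [11.4 64.7 -6.1] q [-0.7383  0.7319  2.5203  2.183   1.7222 -1.6616] e 0.0 dq 0.17 
(0.505, -0.03, 0.11, 5, 12) d [-1.37 -0.68  6.02] r [11.4 64.7 -6.1] q [-0.7249  0.7681  2.5003  2.1943  1.7329 -1.6741] e 0.0 dq 0.04 
(0.595, -0.03, 0.107, 5, 12) d [ 1.18 -0.69  7.6 ] r [11.4 64.7 -6.1] q [-0.5466  0.7752  2.258   2.3891  1.579  -1.4965] e 0.0 dq 0.24 
(0.595, -0.03, 0.25, 5, 12) d [ 3.56 -0.7   3.48] r [11.4 64.7 -6.1] q [-0.5466  0.3669  2.2629  2.3497  1.2881 -1.2134] e 0.0 dq 0.41
```

Run:
```python
from plan import *
plan([(.46,-.05,.28,-56,2),(.465,-.05,.275,-52,4),(.47,-.05,.27,-48,6),(.475,-.05,.26,-44,8),(.48,-.05,.255,-40,9),(.48,-.05,.25,-37,10),(.485,-.05,.245,-34,11),(.49,-.05,.24,-30,12)])
```

```text
t 5.1 q [-0.5135 -0.1544  1.9682  0.3221  0.8876  0.9139] x [ 0.4502 -0.0505  0.2868] quat [ 0.9659 -0.0024  0.2589 -0.0005] F [ 0.8051 -0.1458 -0.1132]
(0.46, -0.05, 0.28, -56, 2) d [ 0.17 -0.02  0.36] r [ 1.1  4.  -2. ] q [-0.5312 -0.1545  2.0097  0.4246  0.8153  0.7853] e 0.0 dq 0.13 
(0.465, -0.05, 0.275, -52, 4) d [ 0.23 -0.02  0.59] r [ 2.3  8.  -3.6] q [-0.562  -0.1622  2.0565  0.5529  0.7648  0.6288] e 0.0 dq 0.16 
(0.47, -0.05, 0.27, -48, 6) d [ 0.29 -0.02  0.82] r [ 3.6 12.  -5.1] q [-0.5946 -0.1642  2.1016  0.7011  0.7311  0.451 ] e 0.0 dq 0.18 
(0.475, -0.05, 0.26, -44, 8) d [ 0.27 -0.02  1.19] r [ 5.  16.  -6.6] q [-0.6282 -0.1537  2.154   0.8765  0.7078  0.2403] e 0.0 dq 0.21 
(0.48, -0.05, 0.255, -40, 9) d [ 0.33 -0.02  1.42] r [ 5.9 19.9 -7.2] q [-0.654  -0.1439  2.1967  1.0413  0.6991  0.0578] e 0.0 dq 0.18 
(0.48, -0.05, 0.25, -37, 10) d [ 0.25 -0.02  1.56] r [ 6.7 22.9 -7.8] q [-0.6832 -0.1389  2.2366  1.1679  0.7163 -0.0936] e 0.0 dq 0.15 
(0.485, -0.05, 0.245, -34, 11) d [ 0.31 -0.02  1.79] r [ 7.6 25.9 -8.4] q [-0.7004 -0.1156  2.2638  1.2923  0.736  -0.2383] e 0.0 dq 0.14 
(0.49, -0.05, 0.24, -30, 12) d [ 0.37 -0.02  2.02] r [ 8.7 29.9 -8.9] q [-0.7225 -0.0855  2.2988  1.4408  0.777  -0.4112] e 0.0 dq 0.17
```

carry_out([
  {"dx":0.2,"dy":0,"dz":0.4,"rx":1.1,"ry":4,"rz":-2,"grip":255},
  {"dx":0.2,"dy":0,"dz":0.6,"rx":2.3,"ry":8,"rz":-3.6,"grip":255},
  {"dx":0.3,"dy":0,"dz":0.8,"rx":3.6,"ry":12,"rz":-5.1,"grip":255},
  {"dx":0.3,"dy":0,"dz":1.2,"rx":5,"ry":16,"rz":-6.6,"grip":255},
  {"dx":0.3,"dy":0,"dz":1.4,"rx":5.9,"ry":20,"rz":-7.2,"grip":255},
  {"dx":0.3,"dy":0,"dz":1.6,"rx":6.7,"ry":23,"rz":-7.8,"grip":255},
  {"dx":0.3,"dy":0,"dz":1.8,"rx":7.6,"ry":26,"rz":-8.4,"grip":255},
  {"dx":0.4,"dy":0,"dz":2,"rx":8.7,"ry":30,"rz":-8.9,"grip":255},
])

```text
time_s: 5.9
tcp_pos: [0.4908, -0.0507, 0.2411]
tool_rot: [0.86, 0.094, 0.499, -0.052]
ft_force: [-0.3, 0.2, 0.3]
opening: 0.0003
```

Run:
```python
from plan import *
plan([(.495,-.048,.225,-26,12),(.5,-.046,.21,-22,12),(.505,-.044,.195,-17,12),(.51,-.042,.18,-13,12),(.515,-.04,.16,-8,12),(.52,-.036,.14,-3,12),(.52,-.033,.12,2,12),(.52,-.03,.107,5,12)])
```

```text
t 5.9 q [-0.7334 -0.0371  2.2727  1.4626  0.787  -0.454 ] x [ 0.4908 -0.0507  0.2411] quat [ 0.8597  0.0937  0.4995 -0.0519] F [-0.3167  0.2335  0.2526]
(0.495, -0.048, 0.225, -26, 12) d [-0.39 -0.06  0.4 ] r [-0.1  3.7  0.4] q [-0.7285 -0.0321  2.3506  1.626   0.8122 -0.6188] e 0.0 dq 0.16 
(0.5, -0.046, 0.21, -22, 12) d [-0.73 -0.09  0.8 ] r [-0.2  7.7  0.4] q [-0.7314  0.036   2.3956  1.7941  0.8761 -0.8154] e 0.0 dq 0.2 
(0.505, -0.044, 0.195, -17, 12) d [-1.08 -0.13  1.21] r [-0.2 12.7  0.3] q [-0.7348  0.1289  2.4391  1.9541  0.9886 -1.0167] e 0.0 dq 0.2 
(0.51, -0.042, 0.18, -13, 12) d [-1.43 -0.16  1.61] r [-0.2 16.7  0.3] q [-0.7301  0.2287  2.4643  2.0618  1.1017 -1.1674] e 0.0 dq 0.15 
(0.515, -0.04, 0.16, -8, 12) d [-1.92 -0.19  2.09] r [-0.2 21.7  0.3] q [-0.7238  0.3717  2.4828  2.1548  1.2657 -1.3299] e 0.0 dq 0.16 
(0.52, -0.036, 0.14, -3, 12) d [-2.4  -0.29  2.59] r [-0.2 26.7  0.3] q [-0.7065  0.5246  2.4824  2.2157  1.4369 -1.4632] e 0.0 dq 0.17 
(0.52, -0.033, 0.12, 2, 12) d [-2.97 -0.39  2.94] r [-0.2 31.7  0.3] q [-0.6985  0.6783  2.4736  2.2333  1.612  -1.5789] e 0.0 dq 0.18 
(0.52, -0.03, 0.107, 5, 12) d [-3.34 -0.49  3.17] r [-0.2 34.7  0.3] q [-0.6877  0.7729  2.4587  2.2363  1.7139 -1.6418] e 0.0 dq 0.1
```

carry_out([
  {"dx":-0.4,"dy":-0.1,"dz":0.4,"rx":0,"ry":3.7,"rz":0.3,"grip":255},
  {"dx":-0.7,"dy":-0.1,"dz":0.8,"rx":-0.2,"ry":7.7,"rz":0.3,"grip":255},
  {"dx":-1.1,"dy":-0.1,"dz":1.2,"rx":-0.2,"ry":12.7,"rz":0.3,"grip":255},
  {"dx":-1.4,"dy":-0.2,"dz":1.6,"rx":-0.2,"ry":16.7,"rz":0.3,"grip":255},
  {"dx":-1.9,"dy":-0.2,"dz":2.1,"rx":-0.2,"ry":21.7,"rz":0.3,"grip":255},
  {"dx":-2.4,"dy":-0.3,"dz":2.6,"rx":-0.2,"ry":26.7,"rz":0.3,"grip":255},
  {"dx":-3,"dy":-0.4,"dz":2.9,"rx":-0.2,"ry":31.7,"rz":0.3,"grip":255},
  {"dx":-3.3,"dy":-0.5,"dz":3.2,"rx":-0.2,"ry":34.7,"rz":0.3,"grip":255},
])

```text
time_s: 6.7
tcp_pos: [0.5203, -0.0293, 0.1049]
tool_rot: [0.673, 0.069, 0.732, -0.078]
ft_force: [-0.2, 0.8, -0.8]
opening: 0.0002
```

Run:
```python
from plan import *
s=snapshot("scene"); cv2.imwrite("pics/scene1.png",s["frame"][:,:,::-1])
plan([(.597,-.03,.107,5,12),(.597,-.03,.145,5,12)])
```

```text
t 6.75 q [-0.6915  0.9008  2.3399  2.2321  1.7161 -1.6437] x [ 0.5206 -0.0287  0.103 ] quat [ 0.6733  0.0687  0.732  -0.0788] F [-0.358   1.3169  1.5923]
(0.597, -0.03, 0.107, 5, 12) d [-0.07  0.57  2.49] r [ 0.   0.2 -0.3] q [-0.5436  0.7759  2.2525  2.3921  1.5753 -1.4935] e 0.0 dq 0.16 
(0.597, -0.03, 0.145, 5, 12) d [1.19 0.56 2.59] r [ 0.   0.2 -0.3] q [-0.5436  0.6641  2.2691  2.3902  1.5057 -1.4285] e 0.0 dq 0.11
```

View pics/scene1.png

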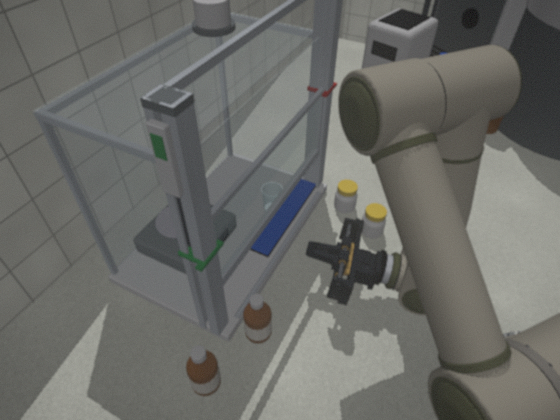

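The picture shows the closed fingers at (320,248), pointing at the lip. The hand is clear of the bottle at (258,318) and the jars at (375,218). Next I'll advance under the lip.

carry_out([
  {"dx":0,"dy":0.1,"dz":0.4,"rx":0,"ry":0,"rz":0,"grip":255},
  {"dx":0,"dy":0.3,"dz":0.9,"rx":0,"ry":0,"rz":0,"grip":255},
  {"dx":0,"dy":0.4,"dz":1.4,"rx":0,"ry":0,"rz":0,"grip":255},
  {"dx":0,"dy":0.5,"dz":1.9,"rx":0,"ry":0,"rz":0,"grip":255},
  {"dx":0,"dy":0.5,"dz":2.3,"rx":0,"ry":0,"rz":0,"grip":255},
  {"dx":0,"dy":0.6,"dz":2.5,"rx":0,"ry":0,"rz":0,"grip":255},
  {"dx":0,"dy":0.6,"dz":2.5,"rx":0,"ry":0,"rz":0,"grip":255},
])

```text
time_s: 7.45
tcp_pos: [0.5978, -0.031, 0.1139]
tool_rot: [0.673, 0.071, 0.732, -0.078]
ft_force: [0.3, -0.3, 0.4]
opening: 0.0005
```

Run:
```python
from plan import *
for n in("scene","top"):
    s=snapshot(n); cv2.imwrite(f"pics/{n}2.png",s["frame"][:,:,::-1])
    P=cloud(s,hue(s,110,130)); P=P[(abs(P[:,0]-.6)<.08)&(P[:,2]>.1)&(P[:,1]<.06)&(P[:,1]>-.2)]; print(n,len(P),np.median(P[:,2]))
plan([(.597,-.03,.145,5,12)])
```

```text
scene 1366 0.14382606738674636
top 1634 0.14484355637569682
t 7.55 q [-0.5523  0.8478  2.1537  2.3826  1.5526 -1.4724] x [ 0.5971 -0.0311  0.1133] quat [ 0.6734  0.0703  0.7318 -0.0777] F [-1.2538 -0.0358  0.0623]
(0.597, -0.03, 0.145, 5, 12) d [ 1.05 -0.04  0.09] r [-0.   0.2 -0.1] q [-0.5436  0.6641  2.2691  2.3902  1.5057 -1.4285] e 0.0 dq 0.18
```

View pics/scene2.png

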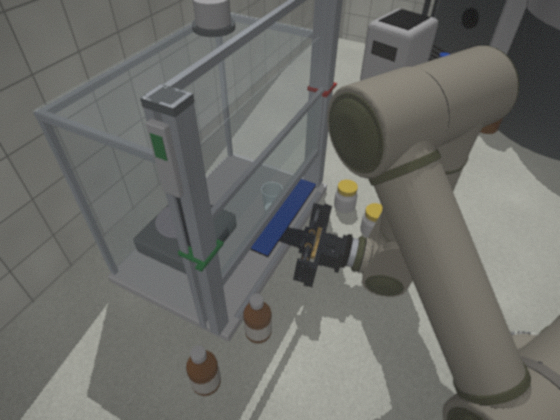

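The fingers are under the lip at about (290,236), and the lip has not moved. I'll push up slowly.

carry_out([
  {"dx":0.15,"dy":0,"dz":0,"rx":0,"ry":0,"rz":0,"grip":255},
  {"dx":0.3,"dy":0,"dz":0,"rx":0,"ry":0,"rz":0,"grip":255},
  {"dx":0.45,"dy":0,"dz":0,"rx":0,"ry":0,"rz":0,"grip":255},
  {"dx":0.6,"dy":0,"dz":0.1,"rx":0,"ry":0,"rz":0,"grip":255},
  {"dx":0.8,"dy":0,"dz":0.1,"rx":0,"ry":0,"rz":0,"grip":255},
  {"dx":1,"dy":0,"dz":0.1,"rx":0,"ry":0,"rz":0,"grip":255},
  {"dx":1.2,"dy":0,"dz":0.1,"rx":0,"ry":0,"rz":0,"grip":255},
  {"dx":1.4,"dy":0,"dz":0.1,"rx":0,"ry":0,"rz":0,"grip":255},
])

```text
time_s: 8.35
tcp_pos: [0.597, -0.0311, 0.156]
tool_rot: [0.673, 0.071, 0.732, -0.078]
ft_force: [2.8, 0.5, -4.5]
opening: 0.0005
```

```bash
cat > lip.py <<'E'
from plan import *
for n in("scene","top"):
    s=snapshot(n); cv2.imwrite(f"pics/{n}_last.png",s["frame"][:,:,::-1])
    P=cloud(s,hue(s,110,130)); P=P[(abs(P[:,0]-.6)<.08)&(P[:,2]>.1)&(P[:,1]<.06)&(P[:,1]>-.2)]
    G=cloud(s,hue(s,50,75)); G=G[(abs(G[:,0]-.62)<.05)&(abs(G[:,1]-.18)<.05)&(G[:,2]>.2)&(G[:,2]<.29)]
    print(n,len(P),'lip top z',np.median(P[:,2]),'x',P[:,0].min(),'clip top',len(G),np.median(G[:,2]),'net',[(np.round(d["location"],3).tolist(),round(d["p"],2)) for t in('lip','green_clip_mid') for d in landmark_of(s,t)[:1]])
st=state(); print(st["time_s"],st["tcp_pos"],st["ft_force"])
E
python3 lip.py
```

```text
scene 1398 lip top z 0.17743562787024061 x 0.5692820928427111 clip top 23 0.2670842692849739 net [([0.589, -0.072, 0.169], 0.66)]
top 1758 lip top z 0.1797342098710945 x 0.5697332810109387 clip top 68 0.2679037415991501 net [([0.595, -0.074, 0.174], 0.95), ([0.627, 0.178, 0.265], 0.52)]
8.65 [ 0.597  -0.0313  0.1557] [-0.0763 -0.2298 -0.235 ]
```

carry_out([
  {"dx":0.3,"dy":0,"dz":0,"rx":0,"ry":0,"rz":0,"grip":255},
  {"dx":0.6,"dy":0,"dz":0.1,"rx":0,"ry":0,"rz":0,"grip":255},
  {"dx":0.9,"dy":0,"dz":0.1,"rx":0,"ry":0,"rz":0,"grip":255},
  {"dx":1.2,"dy":0,"dz":0.1,"rx":0,"ry":0,"rz":0,"grip":255},
  {"dx":1.5,"dy":0,"dz":0.1,"rx":0,"ry":0,"rz":0,"grip":255},
  {"dx":1.8,"dy":0,"dz":0.2,"rx":0,"ry":0,"rz":0,"grip":255},
  {"dx":2.1,"dy":0,"dz":0.2,"rx":0,"ry":0,"rz":0,"grip":255},
  {"dx":2.3,"dy":0,"dz":0.2,"rx":0,"ry":0,"rz":0,"grip":255},
])

```text
time_s: 9.45
tcp_pos: [0.5973, -0.0312, 0.2259]
tool_rot: [0.673, 0.071, 0.732, -0.078]
ft_force: [3.1, 0.9, -4.3]
opening: 0.0008
```

```bash
python3 lip.py
```

```text
scene 1493 lip top z 0.2472804065561306 x 0.5690898292829365 clip top 15 0.2672583784236401 net [([0.589, -0.071, 0.24], 0.79), ([0.631, 0.182, 0.263], 0.7)]
top 2013 lip top z 0.249498792912341 x 0.5703363589326802 clip top 63 0.2679220020572991 net [([0.595, -0.071, 0.241], 0.63), ([0.632, 0.181, 0.267], 0.47)]
9.75 [ 0.5972 -0.0314  0.2249] [-0.078  -0.4799  0.6833]
```

View pics/scene_last.png

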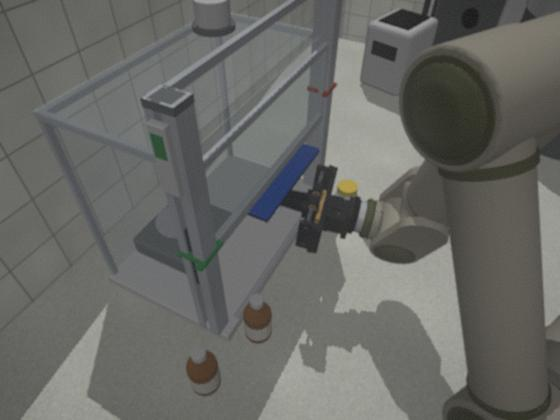

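The fingers are still under the lip at (285,200). It has about 21 mm to go to the green collar at (205,252).

carry_out([
  {"dx":0.2,"dy":0,"dz":0,"rx":0,"ry":0,"rz":0,"grip":255},
  {"dx":0.4,"dy":0,"dz":0,"rx":0,"ry":0,"rz":0,"grip":255},
  {"dx":0.6,"dy":0,"dz":0.1,"rx":0,"ry":0,"rz":0,"grip":255},
  {"dx":0.7,"dy":0,"dz":0.1,"rx":0,"ry":0,"rz":0,"grip":255},
  {"dx":0.7,"dy":0,"dz":0.1,"rx":0,"ry":0,"rz":0,"grip":255},
  {"dx":0.7,"dy":0,"dz":0.1,"rx":0,"ry":0,"rz":0,"grip":255},
])

```text
time_s: 10.35
tcp_pos: [0.5985, -0.0311, 0.2466]
tool_rot: [0.672, 0.071, 0.733, -0.078]
ft_force: [-0.5, -0.4, 0.2]
opening: 0.0003
```

```bash
python3 lip.py
```

```text
scene 1524 lip top z 0.26853482652045235 x 0.5691213002755116 clip top 21 0.26743496072658896 net [([0.589, -0.07, 0.262], 0.9), ([0.63, 0.183, 0.263], 0.81)]
top 2110 lip top z 0.26953851958429564 x 0.5704500092870721 clip top 66 0.26760889678291433 net [([0.596, -0.069, 0.264], 0.88), ([0.631, 0.18, 0.263], 0.56)]
10.65 [ 0.5984 -0.0311  0.2459] [ 0.5599 -0.3267 -1.0101]
```

Level within about 1–2 mm. Next I'll drop the fingers clear, then back straight out.

carry_out([
  {"dx":-0.3,"dy":0,"dz":0,"rx":0,"ry":0,"rz":0,"grip":255},
  {"dx":-0.6,"dy":0,"dz":0,"rx":0,"ry":0,"rz":0,"grip":255},
  {"dx":-0.8,"dy":0,"dz":-0.2,"rx":0,"ry":0,"rz":0,"grip":255},
  {"dx":-0.8,"dy":0,"dz":-0.8,"rx":0,"ry":0,"rz":0,"grip":255},
  {"dx":-0.8,"dy":0,"dz":-1.5,"rx":0,"ry":0,"rz":0,"grip":255},
  {"dx":-0.8,"dy":0,"dz":-2.2,"rx":0,"ry":0,"rz":0,"grip":255},
  {"dx":-0.8,"dy":0,"dz":-2.8,"rx":0,"ry":0,"rz":0,"grip":255},
  {"dx":-0.8,"dy":0,"dz":-2.8,"rx":0,"ry":0,"rz":0,"grip":255},
])

```text
time_s: 11.45
tcp_pos: [0.5174, -0.0487, 0.2141]
tool_rot: [0.674, 0.069, 0.732, -0.078]
ft_force: [0.7, -0.5, 0.4]
opening: 0.0002
```

```bash
python3 lip.py
python3 - <<'E'
from h import *
s=snapshot("top")
for t in("bottle_mid","jar_mid"): print(t,[np.round(d["location"],3).tolist() for d in landmark_of(s,t)])
E
```

```text
scene 1490 lip top z 0.26861301600250787 x 0.5691305220465496 clip top 15 0.26737177850672456 net [([0.59, -0.072, 0.259], 0.62), ([0.631, 0.184, 0.265], 0.69)]
top 2095 lip top z 0.26953507842598223 x 0.5700693455435818 clip top 64 0.2680525962699178 net [([0.594, -0.071, 0.263], 0.68), ([0.629, 0.178, 0.264], 0.66)]
11.75 [ 0.5189 -0.0477  0.215 ] [ 0.3725 -0.5753  0.9071]
bottle_mid [[0.552, 0.139, 0.068], [0.584, 0.272, 0.063]]
jar_mid [[0.518, -0.296, 0.035], [0.423, -0.238, 0.037]]
```

View pics/scene_last.png

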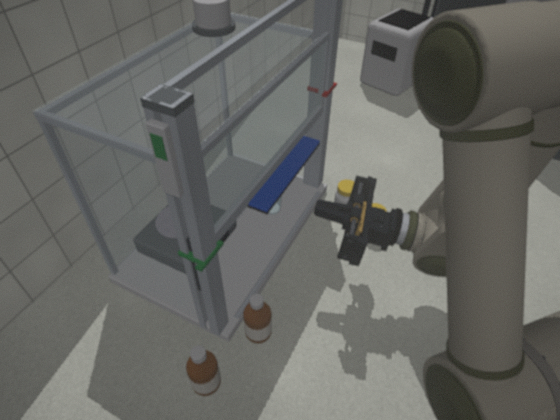

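The hand is clear of the window at (330,210), the lip stands level at (285,175), and the bottles, jars and beaker are in place. I'm handing in.

```bash
python3 -c "
from rig import *
print(close_job())"
```

```text
the job is handed in; nothing more can be done
None
```

The window is open to the working height and standing there by itself. I handed the job in about 12 s into the 40 s limit; no verdict came back.

I pushed the window up from beneath its lip with the closed, nearly level fingers, in three steps of about 34, 70 and 21 mm. Then I lowered the fingers off the lip and drew the hand straight back.

**Lip height:** after I let go, the top of the lip read 0.2686 m (scene camera) and 0.2695 m (top camera). The top of the green clip read 0.2674 and 0.2681 m. Allowing for their thicknesses, the two middles are within about 1 mm of each other. The network points disagree a little: they put the lip 1 to 6 mm lower than the clip. That is still inside the 12 mm allowed.

**Window at rest:** the lip height did not change after the hand was withdrawn.

**Bottles and jars:** by the network they are within about 8 mm of their starting positions, which is close to its own error.

**Beaker:** the network found it in neither starting picture and I did not ask again. I checked it only by eye; it is partly hidden in the last picture, and the hand never went near it.

**Hand:** it is about 50 mm in front of the lip, and the wrist force was near zero. The force on the glass is not measured separately, but the fingertips stayed below the lip throughout.

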